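Index the tilted repair carousel and lay the hold-down bar

TASK

Four of the five repaired dentures on the tilted setting carousel are already held down on their casts by a bar; one is not. Turn the carousel by its red wing knob until the denture without a bar clicks into place at the front, at the pointer; then take the spare bar with the blue grip from the bench and lay it, grip upwards and centred, across the two forks of that station so that it lies fully home in both slots, and let go. Do not push the wax pot, the yellow cast or the white tub about.

Things in the scene. Friction and masses are not known exactly. Their poses are not given: they have to be found in the camera images.
- carousel_base: Fixed grey stand of the setting carousel, foot 200 x 130 x 10 mm. Origin on the bench straight below the disc's centre; z up; -x is its front (the worker's side, marked by a dark pointer with a red tip at the disc's rim). The disc is tilted 30 deg, low at the front: its normal is (-0.5, 0, 0.866) in this frame. Bystanders and bench lie at z = 0.
- disc_centre (a point): Centre of the top face of the aluminium disc (244 mm across, 8 mm thick), 98 mm above the bench. z = disc normal; turns with the disc. Five stations, 72 deg apart, 88 mm out: each a pink denture on a white cast (teeth up to 41 mm above the disc) between two forks. The blue grips of the bars already there reach 79 mm above the disc, 79 mm and more from its axis.
- carousel (a joint): Angle of the disc about its normal, rad, growing counter-clockwise seen from above its face; turns endlessly both ways. At 0 (or any whole number of turns, 2 pi) the station without a bar is at the front pointer. A sprung roller detent holds the disc every 72 deg (1.257 rad): about 0.2 N m turns it out of one, and past half-way it snaps into the next.
- knob_grip (a point): Where to grip the red wing knob, on the disc's axis, 68 mm above the disc. The wing is 64 mm long (point's y), 14 mm thick (point's x) and reaches from 46 to 76 mm above the disc; round dark hub of 41 mm diameter below it. z = disc normal. The point turns with the disc; at joint value 0 the wing's length lies along the stand's y.
- open_seat (a point): Middle of the seat of the station without a bar, midway between its forks at the height of the slot floors (45 mm above the disc). z = disc normal, x = to the disc's centre, y = along the bar once laid. Fork middles at y = -46 and 46 mm, 8 mm thick; slots 21 mm wide, straight for 14 mm above the floor, then flared to 35 mm at 26 mm. Teeth end 4 to 7 mm below.
- front_mark (a point): Fixed point on the stand: where open_seat lies when the station without a bar is at the front.
- hold_bar: Loose bar, 0.13 kg, on the bench: steel 112 mm long (y), 18 wide (x), 10 thick (z = 6 to 16 mm); two black rubber pads 6 mm thick under it at y = -23 and 23, ribbed blue grip on top, 44 long (y), 18 wide (x), z = 16 to 40 mm. Origin midway, level with the pads' underside. Home: steel on the slot floors, origin 6 mm below open_seat along the normal. Either end to either fork.
- wax_pot: Bystander: blue wax pot with a red lid, 56 x 60 x 71 mm, origin under its middle. Not to be pushed.
- cast_yellow: Bystander: yellow stone cast, 63 x 72 x 29 mm, origin under its middle. Not to be pushed.
- tub_white: Bystander: white tub with a blue stripe, 57 x 77 x 50 mm, origin under its middle. Not to be pushed.

How it is judged:
By the outcome, as a careful person would: the job done as asked, in the order asked, and still so for the second after the job is handed in, with the robot touching nothing.
It also fails if it takes over 70 s, if anything falls off the work surface, if the arm or the gripper's body presses on something with over 40 N, if the wrist force passes 120 N, or if a joint passes its speed limit or range.

ROBOT

A 6-joint arm with a two-finger parallel gripper is mounted at the origin on a cart in front of the work surface, level with it; the furniture and walls round the work are solid. World frame = base frame: x ahead of the robot, y to its left, z up, the work surface at z = 0. Lengths are in m, angles in rad, forces in N, time in s.
With the tool pointing down it reaches from about 0.375 to 0.925 m from the base axis. Payload 5.7 kg.
Tool frame: the origin (TCP) lies midway between the tips of the shut fingers; the grasp point (between the pads) lies 19 mm behind it; z points along the fingers, y is the line along which they close (so a half turn about z gives the same grasp; the last joint's range is limited). The gripper opens to 88 mm and grips with 3 to 60 N. Pads are 20 mm wide; open, the fingers measure 115 mm over their backs; the gripper's body (75 mm by 178 mm) begins 61 mm behind the grasp point.
Start: joints at [-1.304, 0.359, 1.51, -0, 1.272, -0.115], TCP at [0.224, -0.557, 0.223] pointing down, gripper open.
Joint ranges: [-2.97, 2.97], [-1.01, 2.36], [0.21, 2.38], [-0.96, 4.11], [0.2, 2.71], [-2.98, 2.98]. Speed limits (rad/s): [2.39, 2.39, 3.14, 3.14, 3.14, 3.14].

INTERFACE

Orientations are given as a unit quaternion [w, x, y, z].
In Python, from rig import get_state, capture, camera_params, sign_off gives the robot as it stands.
- The arm moves only by the shell command python3 -m pendant 'ROWS' [FORCE]. ROWS is JSON, a list of rows, each a list of 7 numbers: the shift along the tool's x, y, z in units of 0.2 m (1.0 is 0.2 m), then the turn, a rotation vector about the tool's x, y, z in units of 120 degrees (1.0 is 120 degrees), then the opening, from 0 (shut) to 1 (fully open). A call has exactly 5 rows; each row is the pose to reach, as a shift and turn from the pose commanded when the call began, along the tool's axes at that moment; what a row does not reach only later rows make up. A row lasts 1/12 s, in which the tool goes at most 41.7 mm and 7.16 degrees, less where a joint would pass 70% of its speed; a pose out of reach is approached as far as the arm can. A call with a number of a shift or a turn outside -1 to 1 is refused whole. A call with a gripper value outside its range is refused whole. The fingers move at their own pace and stop on an object; FORCE is the grip in N (left out, the last holds). Time passes only in rows, so rows that repeat a pose let the fingers close, or fill a call up. It gives the time, the measured TCP pose, the force, the opening and the grip force at its end, in the units of the state.
- get_state(): the state, without advancing time (a new reading comes with each control period).
- capture(name): name is "side" or "top"; returns (picture, depth): 420x560x3 uint8, red, green, blue; 420x560 float32, m along the optical axis (not along the pixel's ray), 0 where there is no reading.
- camera_params(name): a dict with "fx", "fy", "cx", "cy" (pixels), "k1" (the pictures are not rectified: a ray, as slopes to the right and down, at radius r is drawn at 1 + k1 r^2 times it, then the intrinsics apply), "xyz" and "rotation" of the camera in the world. Camera axes: x right, y down, z forward; pixel columns grow to the right and rows downward; lengths in m; the calibration is good to about 2 mm. A picture is of the moment at which its call begins. camera_params takes no time and is no camera call.
- sign_off(): hands the job in; it is judged then, once.
The state is a dict: "clock": time; "joints": joint angles; "qd": joint speeds; "joint_torque": joint torques, N m; "position": TCP position; "tcp_rot": TCP orientation; "contact_force": force on the tool from outside, world axes, zero at the start; "ft_torque": the same for the moment, N m; "grip_width": opening from 0.0 (shut) to 1.0 (fully open); "gripper_force": force on a finger pad.
Only numpy, scipy, OpenCV 4.12 (cv2) and the standard library are available. Lean on these libraries where they do the work, as an engineer would, in place of code of your own. Each camera call takes 0.05 s, during which the arm holds its last target. There are 200 camera calls.

## Working session

There is one attempt and no reset: what is moved stays moved. The work goes in short steps, Python scripts to look and compute and a shell command to move; the robot and the scene stay as the last step left them, time stands still between calls to the robot, and variables do not carry over. Pictures are saved under pics/ and viewed, at most 10 in all, crops included, and the job is handed in when it is done.

```bash
mkdir -p pics; ls; python3 - <<'E'
from rig import *
import cv2,numpy as np
for n in("side","top"):
    p,d=capture(n);cv2.imwrite(f"pics/{n}0.png",p[:,:,::-1]);np.savez(f"{n}0.npz",p=p,d=d);print(camera_params(n))
print(get_state())
E
```

```text
pics
{'fx': 404.05825368674937, 'fy': 404.05825368674937, 'cx': 282.7080875555224, 'cy': 210.7083585007125, 'k1': 0.0027554773720008404, 'xyz': array([0.55793287, 0.95808616, 0.77236463]), 'rotation': array([-0.02012246,  0.01968824,  0.9057993 , -0.42277072])}
{'fx': 419.2890391997649, 'fy': 419.2890391997649, 'cx': 278.09756538623765, 'cy': 209.38819690655004, 'k1': -0.034026310982852005, 'xyz': array([0.432197  , 0.1567849 , 1.09357198]), 'rotation': array([ 0.03054427, -0.69650714,  0.71617744, -0.03216703])}
{'clock': 0.1, 'joints': array([-1.30407491e+00,  3.59445558e-01,  1.51131448e+00,  1.16191984e-06,
        1.27252243e+00, -1.15106497e-01]), 'qd': array([ 0.0012168 , -0.00087334, -0.003699  ,  0.0004609 ,  0.00052943,
        0.00050683]), 'joint_torque': array([ 4.69128354e-04, -5.16355383e+01, -2.71406400e+01,  6.75188424e-02,
        2.75952596e-02, -3.22090864e-05]), 'position': array([ 0.22339338, -0.55618507,  0.22188987]), 'tcp_rot': array([-8.42523736e-04,  9.81830898e-01,  1.89756088e-01, -6.34354504e-05]), 'contact_force': array([ 0.27185467,  0.57184848, -0.51075369]), 'ft_torque': array([-0.0078366 , -0.0117243 ,  0.03166003]), 'gripper_force': 0.0, 'grip_width': 1.0021420486031893}
```

View pics/side0.png

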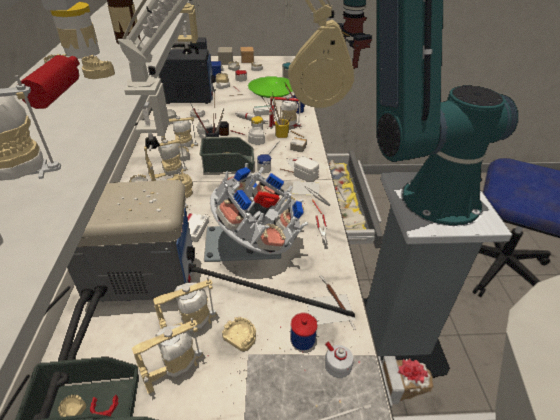

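View pics/top0.png

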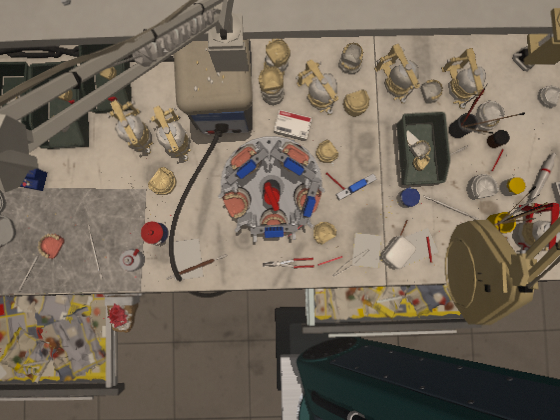

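Side view: the carousel is around (262,205). Top view: the disc is around (271,192) with the red wing near (271,197), the loose bar is at (355,186), and the open station looks to be on the left at (235,205). Next I'll measure these.

```bash
cat > h.py <<'E'
import numpy as np,cv2
from rig import *
from scipy.spatial.transform import Rotation as R
def rot(q): return R.from_quat(np.roll(q,-1))
def cloud(n,d):
    c=camera_params(n);v,u=np.mgrid[:420,:560]
    K=np.array([[c['fx'],0,c['cx']],[0,c['fy'],c['cy']],[0,0,1]])
    s=cv2.undistortPoints(np.stack([u,v],-1).reshape(-1,1,2).astype(float),K,np.array([c['k1'],0,0,0.])).reshape(420,560,2)
    return rot(c['rotation']).apply((np.dstack([s,np.ones((420,560))])*d[...,None]).reshape(-1,3)).reshape(420,560,3)+c['xyz']
def project(n,P):
    c=camera_params(n);q=rot(c['rotation']).inv().apply(np.atleast_2d(P)-c['xyz']);s=q[:,:2]/q[:,2:]
    s=s*(1+c['k1']*(s**2).sum(1,keepdims=True));return s*[c['fx'],c['fy']]+[c['cx'],c['cy']]
def masks(p):
    h=cv2.cvtColor(p,cv2.COLOR_RGB2HSV);H,S,V=[h[...,i].astype(int) for i in range(3)]
    return dict(blue=(abs(H-110)<13)&(S>140)&(V>60),red=((H<6)|(H>174))&(S>190)&(V>100))
E
python3 - <<'E'
from h import *
for n in("side","top"):
    f=np.load(n+"0.npz");p,d=f['p'],f['d'];C=cloud(n,d)
    ok=(d>0)
    b=ok&(C[...,2]<.02)&(C[...,2]>-.02)&(C[...,0]>.3)&(C[...,0]<.6)&(abs(C[...,1])<.4)
    print(n,'bench z',np.median(C[b][:,2]))
    for k,m in masks(p).items():
        m=m&ok&(C[...,0]>.25)&(C[...,0]<.75)&(C[...,1]<.5)&(C[...,1]>-.4)&(C[...,2]<.3)
        N,L,st,ce=cv2.connectedComponentsWithStats(m.astype(np.uint8))
        for i in range(1,N):
            if st[i,4]>25: 
                P=C[L==i];print(k,st[i,4],ce[i].round(),np.median(P,0).round(3),P[:,2].max().round(3))
    x0,y0,w,hh=(200,140,120,120) if n=="side" else (210,130,190,130)
    cv2.imwrite(f"pics/{n}0c.png",cv2.resize(p[y0:y0+hh,x0:x0+w,::-1],None,fx=4,fy=4,interpolation=cv2.INTER_CUBIC))
E
```

```text
side bench z 0.0014548689500005763
blue 112 [241. 173.] [0.606 0.133 0.202] 0.212
blue 125 [275. 181.] [0.52  0.092 0.147] 0.165
blue 194 [242. 199.] [0.601 0.23  0.199] 0.212
blue 119 [298. 209.] [0.466 0.178 0.122] 0.129
blue 123 [301. 341.] [0.481 0.495 0.032] 0.048
red 174 [266. 197.] [0.546 0.179 0.16 ] 0.179
red 153 [302. 321.] [0.479 0.468 0.062] 0.073
top bench z 0.0009457683360175606
blue 163 [293. 166.] [0.604 0.119 0.203] 0.213
blue 161 [246. 169.] [0.6   0.22  0.203] 0.212
blue 104 [358. 185.] [ 0.582 -0.05   0.041] 0.046
blue 141 [309. 206.] [0.521 0.084 0.154] 0.164
blue 145 [273. 232.] [0.466 0.165 0.123] 0.128
red 253 [271. 196.] [0.545 0.168 0.163] 0.182
red 48 [156. 235.] [0.47  0.455 0.061] 0.065
```

View pics/top0c.png

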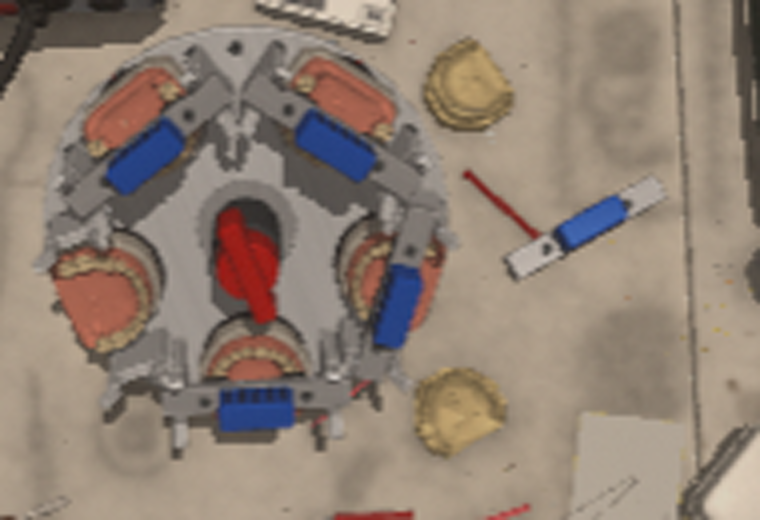

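View pics/side0c.png

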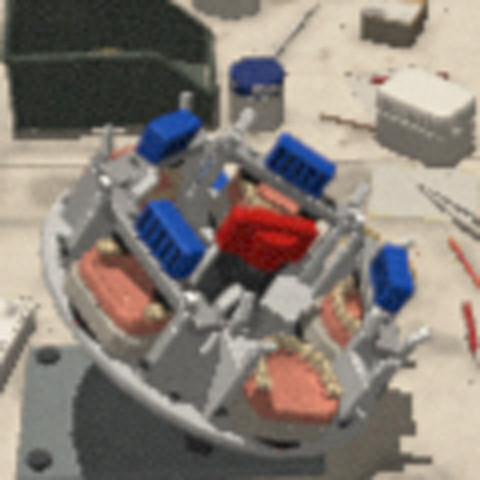

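The top crop confirms it: the open station is on the left (about (100,300) in the crop), one step (+72°) from the front. The wing runs from (230,215) to (265,315), as expected for joint = −72°. Next: fit the carousel pose, the bar and the obstacles.

```bash
python3 - <<'E'
from h import *
from scipy.optimize import least_squares
G=[]
for n in("side","top"):
    f=np.load(n+"0.npz");p,d=f['p'],f['d'];C=cloud(n,d);M=masks(p)
    ok=(d>0)&(C[...,0]>.4)&(C[...,0]<.7)&(C[...,1]<.3)&(C[...,1]>-.15)&(C[...,2]<.3)
    m=M['blue']&ok&(C[...,1]>.03);N,L,st,ce=cv2.connectedComponentsWithStats(m.astype(np.uint8))
    G.append([C[L==i] for i in range(1,N) if st[i,4]>60])
    knob=C[M['red']&ok&(C[...,1]>.03)]
    # fit with top-face points only
    yaw=0;c=np.array([.545,.17])
    for it in range(15):
        A=R.from_euler('ZY',[yaw,-30],degrees=True) # z->(-.5,0,.866)
        o=np.array([*c,.098]);src=[];dst=[]
        for g in G[-1]:
            q=A.inv().apply(g-o);t=q[q[:,2]>76]if 0 else q[q[:,2]>.0765]
            if len(t)<15:continue
            bx=cv2.minAreaRect((t[:,:2]*1000).astype(np.float32))[0];bx=np.array(bx)/1000
            a=np.arctan2(bx[1],bx[0]);k=np.round((a-np.pi)/(2*np.pi/5));th=np.pi+k*2*np.pi/5
            src.append([*bx,np.median(t[:,2])]);dst.append(.088*np.array([np.cos(th),np.sin(th)]))
        src=np.array(src);dst=np.array(dst);e=src[:,:2]-dst
        ro=(dst[:,0]*e[:,1]-dst[:,1]*e[:,0]).sum()/(dst**2).sum()
        yaw+=np.degrees(ro)*.7
        sh=A.apply(np.r_[e.mean(0),0]);c=c+.7*sh[:2]
    print(n,'c',c.round(4),'yaw',yaw,'resid mm',(e*1000).round(1).tolist(),'h',src[:,2].round(4))
    q=A.inv().apply(knob-o);t=q[(q[:,2]>.071)];print('knob top',len(t),cv2.minAreaRect((t[:,:2]*1000).astype(np.float32)),np.median(t[:,2]))
    # bar
    b=M['blue']&ok&(C[...,1]<.03)&(C[...,2]>.033);P=C[b]
    if len(P)>20: print('bar grip',cv2.minAreaRect((P[:,:2]*1000).astype(np.float32)),P[:,2].max(),np.median(P[:,2]))
    w=ok&(C[...,2]>.010)&(C[...,2]<.026)&(abs(C[...,0]-.582)<.06)&(abs(C[...,1]+.05)<.07)&(p.min(-1)>120)&(np.ptp(p.astype(int),axis=-1)<25)
    P=C[w];print('steel',len(P),cv2.minAreaRect((P[:,:2]*1000).astype(np.float32)) if len(P) else '')
    X=C[(d>0)&(C[...,2]>.13)&(C[...,2]<1)&(C[...,0]>.15)&(C[...,0]<.75)&(C[...,1]>-.6)&(C[...,1]<.4)]
    H={}
    for a in X: 
        k=(round(a[0],1),round(a[1],1));H.setdefault(k,[]).append(a[2])
    print({k:(round(float(min(v)),2),round(float(max(v)),2)) for k,v in sorted(H.items()) if len(v)>15})
E
```

```text
Traceback (most recent call last):
IndexError: too many indices for array: array is 1-dimensional, but 2 were indexed
```

```bash
cat > fit.py <<'E'
from h import *
def fit(n,p,d,ys=.03):
    C=cloud(n,d);M=masks(p);out={}
    ok=(d>0)&(C[...,0]>.4)&(C[...,0]<.7)&(C[...,1]<.3)&(C[...,1]>-.15)&(C[...,2]<.3)
    m=M['blue']&ok&(C[...,1]>ys);N,L,st,ce=cv2.connectedComponentsWithStats(m.astype(np.uint8))
    G=[C[L==i] for i in range(1,N) if st[i,4]>60]
    knob=C[M['red']&ok&(C[...,1]>ys)]
    yaw=0;c=np.array([.58,.17])
    for it in range(15):
        A=R.from_euler('ZY',[yaw,-30],degrees=True)
        o=np.array([*c,.098]);src=[];dst=[]
        for g in G:
            q=A.inv().apply(g-o);t=q[q[:,2]>np.percentile(q[:,2],85)-.004]
            bx=np.array(cv2.minAreaRect((t[:,:2]*1000).astype(np.float32))[0])/1000
            a=np.arctan2(bx[1],bx[0]);th=np.pi+np.round((a-np.pi)/(.4*np.pi))*.4*np.pi
            src.append([*bx,np.median(t[:,2])]);dst.append(.088*np.array([np.cos(th),np.sin(th)]))
        src=np.array(src);dst=np.array(dst);e=src[:,:2]-dst
        # unbalanced stations: solve shift+rotation jointly
        B=np.zeros((2*len(e),3));B[0::2,0]=1;B[1::2,1]=1;B[0::2,2]=-dst[:,1];B[1::2,2]=dst[:,0]
        s=np.linalg.lstsq(B,e.ravel(),rcond=None)[0]
        yaw+=np.degrees(s[2])*.7;c=c+.7*A.apply([s[0],s[1],0])[:2]
    print(n,'c',c.round(4),'yaw',round(yaw,2),'resid mm',(e*1000).round(1).tolist(),'h',src[:,2].round(4),'ang',np.degrees(np.arctan2(src[:,1],src[:,0])).round(1))
    q=A.inv().apply(knob-o);t=q[(q[:,2]>.071)]
    if len(t):print('knob top',len(t),cv2.minAreaRect((t[:,:2]*1000).astype(np.float32)),np.median(t[:,2]))
    return c,yaw,C,M,ok
E
python3 - <<'E'
from fit import *
for n in("side","top"):
    f=np.load(n+"0.npz");p,d=f['p'],f['d'];c,yaw,C,M,ok=fit(n,p,d)
    b=M['blue']&ok&(C[...,1]<.03)&(C[...,2]>.033);P=C[b]
    if len(P)>20: print('bar grip',cv2.minAreaRect((P[:,:2]*1000).astype(np.float32)),P[:,2].max(),np.median(P[:,2]))
    w=ok&(C[...,2]>.010)&(C[...,2]<.026)&(abs(C[...,0]-.582)<.06)&(abs(C[...,1]+.05)<.07)&(p.min(-1)>120)&(np.ptp(p.astype(int),axis=-1)<25)
    P=C[w];print('steel',len(P),cv2.minAreaRect((P[:,:2]*1000).astype(np.float32)) if len(P) else '')
    X=C[(d>0)&(C[...,2]>.13)&(C[...,2]<1)&(C[...,0]>.15)&(C[...,0]<.75)&(C[...,1]>-.6)&(C[...,1]<.4)]
    H={}
    for a in X: H.setdefault((round(float(a[0]),1),round(float(a[1]),1)),[]).append(a[2])
    print({k:(round(float(min(v)),2),round(float(max(v)),2)) for k,v in sorted(H.items()) if len(v)>15})
E
```

```text
side c [0.5772 0.1725] yaw 1.56 resid mm [[-0.8, -1.3], [0.8, 0.8], [-0.8, 0.6], [0.7, -0.0]] h [0.0803 0.0799 0.0799 0.0805] ang [ -37.  -107.6   36.6 -180. ]
knob top 104 ((0.6782169342041016, 0.5883798599243164), (56.9003791809082, 26.680999755859375), 2.3879384994506836) 0.07603141420657446
steel 0 
{(0.2, -0.6): (0.31, 0.4), (0.2, -0.5): (0.22, 0.45), (0.2, 0.0): (0.21, 0.57), (0.2, 0.1): (0.2, 0.5), (0.3, -0.6): (0.33, 0.44), (0.3, -0.5): (0.34, 0.44), (0.3, -0.2): (0.23, 0.46), (0.3, -0.1): (0.41, 0.55), (0.3, -0.0): (0.25, 0.56), (0.4, -0.2): (0.22, 0.52), (0.5, -0.2): (0.26, 0.37), (0.5, 0.1): (0.13, 0.16), (0.5, 0.2): (0.13, 0.17), (0.6, 0.1): (0.13, 0.22), (0.6, 0.2): (0.13, 0.22), (0.6, 0.3): (0.13, 0.19), (0.7, -0.4): (0.14, 0.19), (0.7, -0.3): (0.13, 0.47), (0.7, 0.1): (0.15, 0.2), (0.7, 0.2): (0.13, 0.61), (0.7, 0.3): (0.13, 0.62), (0.7, 0.4): (0.13, 0.25)}
top c [0.579  0.1686] yaw 1.54 resid mm [[0.0, -0.1], [0.1, -0.2], [0.4, 0.2], [-0.5, 0.1]] h [0.0805 0.0804 0.0805 0.0799] ang [ -36.1   35.9 -107.8  180. ]
knob top 193 ((0.41147804260253906, -0.16511154174804688)
[... 195 characters left out ...]
046375492852005484 0.04084579041569825
steel 135 ((583.1923828125, -51.40105438232422), (16.829864501953125, 109.93199157714844), 28.064865112304688)
{(0.2, 0.0): (0.22, 0.65), (0.2, 0.1): (0.21, 0.49), (0.3, -0.2): (0.22, 0.46), (0.3, -0.1): (0.4, 0.72), (0.3, 0.0): (0.25, 0.69), (0.4, -0.2): (0.22, 0.56), (0.5, -0.5): (0.13, 0.15), (0.5, -0.4): (0.13, 0.15), (0.5, -0.2): (0.26, 0.56), (0.5, 0.1): (0.13, 0.16), (0.5, 0.2): (0.13, 0.17), (0.5, 0.3): (0.13, 0.85), (0.6, 0.1): (0.13, 0.22), (0.6, 0.2): (0.13, 0.22), (0.6, 0.3): (0.13, 0.82), (0.7, -0.4): (0.13, 0.2), (0.7, -0.3): (0.13, 0.47), (0.7, 0.1): (0.14, 0.2), (0.7, 0.2): (0.13, 0.63), (0.7, 0.3): (0.13, 0.7), (0.7, 0.4): (0.13, 0.25)}
```

```bash
python3 - <<'E'
from h import *
I=[]
for n,(x0,y0,w,h) in dict(side=(230,0,190,120),top=(400,180,160,140)).items():
    f=np.load(n+"0.npz");p,d=f['p'],f['d'];C=cloud(n,d)
    I.append(cv2.resize(p[y0:y0+h,x0:x0+w,::-1],(400,300)))
    hsv=cv2.cvtColor(p,cv2.COLOR_RGB2HSV)
    m=(d>0)&(abs(hsv[...,0].astype(int)-22)<8)&(hsv[...,1]>70)&(C[...,2]>.16)&(C[...,0]<.75)&(C[...,1]<0)
    N,L,st,ce=cv2.connectedComponentsWithStats(m.astype(np.uint8))
    for i in range(1,N):
        if st[i,4]>80: P=C[L==i];print(n,st[i],P.min(0).round(2),np.percentile(P,[5,50,95],axis=0).round(2).tolist(),P.max(0).round(2))
    # everything tall in lamp region on 5cm grid, y in[-.55,0], x .2-.75
    P=C[(d>0)&(C[...,2]>.15)&(C[...,0]>.2)&(C[...,0]<.75)&(C[...,1]>-.5)&(C[...,1]<0.02)]
    k,inv=np.unique((P[:,:2]/.05).round().astype(int),axis=0,return_inverse=True)
    print([(round(a[0]*.05,2),round(a[1]*.05,2),P[inv==i,2].min().round(2),P[inv==i,2].max().round(2)) for i,a in enumerate(k) if (inv==i).sum()>8])
cv2.imwrite("pics/lamp.png",np.hstack(I))
E
```

```text
side [ 288    0   66  108 4357] [ 0.19 -1.31  0.18] [[0.3, -0.21, 0.25], [0.38, -0.19, 0.35], [0.45, -0.18, 0.49]] [ 0.47 -0.17  0.52]
side [190   5   8  38 179] [ 0.74 -0.34  0.38] [[0.74, -0.34, 0.39], [0.74, -0.3, 0.43], [0.75, -0.29, 0.47]] [ 0.75 -0.29  0.47]
[(np.float64(0.2), np.float64(-0.5), np.float64(0.23), np.float64(0.35)), (np.float64(0.2), np.float64(-0.45), np.float64(0.3), np.float64(0.35)), (np.float64(0.2), np.float64(0.0), np.float64(0.54), np.float64(0.57)), (np.float64(0.25), np.float64(-0.5), np.float64(0.31), np.float64(0.35)), (np.float64(0.25), np.float64(-0.45), np.float64(0.31), np.float64(0.34)), (np.float64(0.25), np.float64(-0.1), np.float64(0.49), np.float64(0.55)), (np.float64(0.25), np.float64(-0.05), np.float64(0.34), np.float64(0.56)), (np.float64(0.25), np.float64(0.0), np.float64(0.22), np.float64(0.57)), (np.float64(0.3), np.float64(-0.2), np.float64(0.24), np.float64(0.43)), (np.float64(0.35), np.float64(-0.2), np.float64(0.22), np.float64(0.52)), (np.float64(0.35), np.float64(-0.15), np.float64(0.25), np.float64(0.43)), (np.float64(0.4), np.fl
[... 1235 characters left out ...]
np.float64(0.53), np.float64(0.72)), (np.float64(0.35), np.float64(-0.25), np.float64(0.42), np.float64(0.46)), (np.float64(0.35), np.float64(-0.2), np.float64(0.22), np.float64(0.52)), (np.float64(0.4), np.float64(-0.25), np.float64(0.4), np.float64(0.42)), (np.float64(0.4), np.float64(-0.2), np.float64(0.22), np.float64(0.56)), (np.float64(0.45), np.float64(-0.25), np.float64(0.33), np.float64(0.4)), (np.float64(0.45), np.float64(-0.2), np.float64(0.24), np.float64(0.56)), (np.float64(0.7), np.float64(-0.4), np.float64(0.15), np.float64(0.2)), (np.float64(0.75), np.float64(-0.35), np.float64(0.38), np.float64(0.43)), (np.float64(0.75), np.float64(-0.3), np.float64(0.38), np.float64(0.47))]
```

View pics/lamp.png

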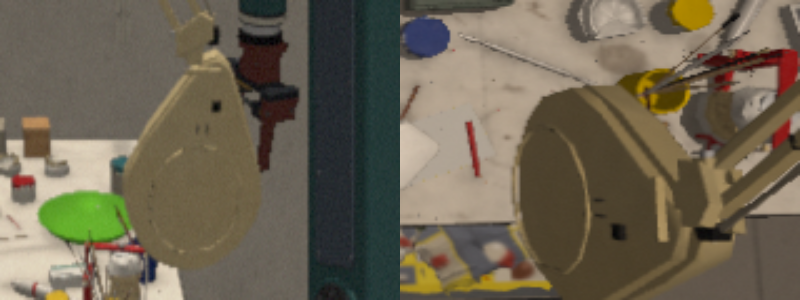

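```bash
python3 - <<'E'
from h import *
for n,(x0,x1,y0,y1) in dict(side=(305,345,0,28),top=(525,560,190,245)).items():
    f=np.load(n+"0.npz");p,d=f['p'],f['d'];C=cloud(n,d)[y0:y1,x0:x1];q=p[y0:y1,x0:x1];D=d[y0:y1,x0:x1]
    m=(D>0)&(C[...,2]>.3)&(C[...,1]>-.45)
    for r in range(0,y1-y0,4):
        P=C[r][m[r]]
        if len(P):print(n,y0+r,len(P),P.min(0).round(3),P.max(0).round(3))
# lamp silhouettes: max z per x slice
f=np.load("top0.npz");C=cloud("top",f['d']);P=C[(C[...,1]<-.14)&(C[...,1]>-.4)&(C[...,2]>.2)&(C[...,0]>.2)&(C[...,0]<.6)]
for x in np.arange(.26,.52,.03):
    Q=P[abs(P[:,0]-x)<.015]
    if len(Q):print(x.round(2),Q[:,1].min().round(3),Q[:,1].max().round(3),Q[:,2].max().round(3))
E
```

```text
side 0 10 [ 0.377 -0.214  0.515] [ 0.433 -0.194  0.519]
side 4 13 [ 0.367 -0.209  0.506] [ 0.427 -0.191  0.511]
side 8 17 [ 0.362 -0.209  0.497] [ 0.419 -0.182  0.503]
side 12 23 [ 0.358 -0.201  0.489] [ 0.416 -0.178  0.495]
side 16 21 [ 0.356 -0.197  0.48 ] [ 0.411 -0.181  0.484]
side 20 18 [ 0.352 -0.225  0.463] [ 0.411 -0.187  0.472]
side 24 20 [ 0.341 -0.212  0.456] [ 0.394 -0.191  0.462]
top 218 2 [ 0.459 -0.214  0.552] [ 0.459 -0.213  0.553]
top 222 6 [ 0.453 -0.213  0.544] [ 0.454 -0.211  0.555]
top 226 9 [ 0.448 -0.214  0.539] [ 0.449 -0.211  0.552]
top 230 13 [ 0.443 -0.219  0.531] [ 0.444 -0.209  0.546]
top 234 13 [ 0.438 -0.216  0.525] [ 0.439 -0.208  0.54 ]
top 238 14 [ 0.433 -0.217  0.516] [ 0.433 -0.206  0.531]
top 242 20 [ 0.427 -0.216  0.507] [ 0.428 -0.203  0.561]
0.29 -0.229 -0.189 0.388
0.32 -0.229 -0.176 0.449
0.35 -0.227 -0.174 0.506
0.38 -0.209 -0.176 0.55
0.41 -0.229 -0.177 0.563
0.44 -0.229 -0.176 0.562
0.47 -0.229 -0.19 0.555
```

```bash
cat > plan.py <<'E'
from h import *
def tgt(P,Rm=None):
    s=get_state();r=rot(s['tcp_rot']);d=r.inv().apply(np.array(P)-s['position'])/.2
    w=np.zeros(3) if Rm is None else (r.inv()*Rm).as_rotvec()/np.radians(120)
    print('rows',np.r_[d,w].round(3).tolist());
YAW=1.55;CC=np.array([.5785,.1695,.098]) # fused carousel fit
A0=R.from_euler('ZY',[YAW,-30],degrees=True)   # disc frame at joint 0
def disc(j): return A0*R.from_euler('z',j)
def tool(j): # tool y = disc x, z=-normal
    return disc(j)*R.from_matrix(np.array([[0,1,0],[1,0,0],[0,0,-1.]]).T)
def down(az): # tool down, tool y at azimuth az(deg)
    a=np.radians(az);y=np.array([np.cos(a),np.sin(a),0]);z=np.array([0,0,-1.]);return R.from_matrix(np.stack([np.cross(y,z),y,z],1))
E
python3 -m pendant '[[0,0,-1,0,0,0,1],[0,0,-1,0,0,0,1],[0,0,-1,0,0,0,1],[0,0,-1,0,0,0,1],[0,0,-1,0,0,0,1]]'
python3 -m pendant '[[0,0,-1,0,0,0,1],[0,0,-1,0,0,0,1],[0,0,-1,0,0,0,1],[0,0,-1,0,0,0,1],[0,0,-1,0,0,0,1]]'
python3 - <<'E'
from plan import *
print(get_state()['joints'].round(3))
a=np.radians(-68);tgt([.42*np.cos(a),.42*np.sin(a),.64])
a=np.radians(-45);tgt([.42*np.cos(a),.42*np.sin(a),.64],down(-45))
E
```

```text
clock: 0.52
position: [0.2236, -0.5568, 0.4258]
tcp_rot: [0.001, 0.982, 0.19, 0.0]
contact_force: [0.2, -0.4, 0.1]
grip_width: 0.996
gripper_force: 0.0
clock: 0.93
position: [0.2234, -0.5562, 0.6258]
tcp_rot: [0.001, 0.982, 0.19, 0.0]
contact_force: [0.5, -0.2, -0.0]
grip_width: 1.003
gripper_force: 0.0
[-1.304  0.289  0.675 -0.     2.175 -0.115]
rows [0.004, -0.897, -0.073, 0.0, 0.0, 0.0]
rows [0.824, -1.066, -0.074, 0.001, 0.0, -0.193]
```

```bash
python3 -m pendant '[[0,-0.9,-0.1,0,0,0,1],[0,-0.9,-0.1,0,0,0,1],[0,-0.9,-0.1,0,0,0,1],[0,-0.9,-0.1,0,0,0,1],[0,-0.9,-0.1,0,0,0,1]]'
python3 - <<'E'
from plan import *
print(get_state()['joints'].round(3))
for az in(-42,-15,10):
  a=np.radians(az);tgt([.42*np.cos(a),.42*np.sin(a),.65],down(az))
E
```

```text
clock: 1.35
position: [0.1552, -0.3852, 0.645]
tcp_rot: [0.001, 0.982, 0.19, -0.0]
contact_force: [0.2, 0.1, 1.4]
grip_width: 1.003
gripper_force: 0.0
[-1.354 -0.023  1.001 -0.     2.16  -0.166]
rows [0.922, -0.191, -0.026, 0.001, 0.001, -0.218]
rows [1.678, -0.816, -0.028, 0.001, 0.001, -0.443]
rows [2.053, -1.644, -0.031, 0.001, 0.001, -0.651]
```

```bash
python3 -m pendant '[[0.92,-0.19,-0.03,0,0,-0.218,1],[0.92,-0.19,-0.03,0,0,-0.218,1],[0.92,-0.19,-0.03,0,0,-0.218,1],[0.92,-0.19,-0.03,0,0,-0.218,1],[0.92,-0.19,-0.03,0,0,-0.218,1]]'
python3 - <<'E'
from plan import *
print(get_state()['joints'].round(3))
for az in(-16,10):
  a=np.radians(az);tgt([.42*np.cos(a),.42*np.sin(a),.65],down(az))
E
```

```text
clock: 1.77
position: [0.3156, -0.2838, 0.6485]
tcp_rot: [-0.0, 0.912, 0.41, 0.001]
contact_force: [-0.9, -0.1, 0.3]
grip_width: 0.997
gripper_force: 0.0
[-8.970e-01 -4.000e-03  9.750e-01  2.000e-03  2.171e+00 -1.700e-01]
rows [0.921, -0.228, -0.006, 0.0, -0.001, -0.213]
rows [1.66, -0.817, -0.005, 0.0, -0.001, -0.43]
```

```bash
python3 -m pendant '[[0.92,-0.23,-0.01,0,0,-0.213,1],[0.92,-0.23,-0.01,0,0,-0.213,1],[0.92,-0.23,-0.01,0,0,-0.213,1],[0.92,-0.23,-0.01,0,0,-0.213,1],[0.92,-0.23,-0.01,0,0,-0.213,1]]'
python3 - <<'E'
from plan import *
print(get_state())
j=-.4*np.pi
n=disc(0).apply([0,0,1])
tgt([.42,.1,.55],disc(0)*R.identity() if 0 else None)
k=CC+n*.068; tcp=k-n*.019  # grasp point at 68 -> tcp 49 above disc
print('knob',k,'tcp',tcp,'above',tcp+n*.15)
tgt(tcp+n*.15,tool(j))
E
```

```text
clock: 2.18
position: [0.4032, -0.1152, 0.6504]
tcp_rot: [-0.001, 0.799, 0.602, 0.0]
contact_force: [0.2, -0.6, -0.1]
grip_width: 1.002
gripper_force: 0.0
{'clock': 2.1833, 'joints': array([-4.44498127e-01, -1.10816821e-02,  9.77299148e-01,  1.46464804e-03,
        2.17589504e+00, -1.64105563e-01]), 'qd': array([ 0.63359136,  0.08741619, -0.08778982, -0.02690623, -0.00256884,
        0.70889275]), 'joint_torque': array([ -2.81124942, -30.09036541, -29.47761655,   0.29940661,
         0.1032436 ,  -1.34145074]), 'position': array([ 0.40318578, -0.11520758,  0.65037222]), 'tcp_rot': array([-5.09186841e-04,  7.98727720e-01,  6.01692280e-01,  4.13742980e-04]), 'contact_force': array([ 0.15794484, -0.62379401, -0.11239487]), 'ft_torque': array([-0.04323884, -0.05651455, -0.0175532 ]), 'gripper_force': 0.0, 'grip_width': 1.0022580413907416}
rows [1.057, -0.216, 0.503, 0.0, 0.0, 0.0]
knob [0.54451244 0.16858032 0.15688973] tcp [0.55400896 0.16883729 0.14043524] above [0.47903641 0.16680859 0.27033906]
rows [1.458, -0.024, 1.902, -0.185, 0.182, 0.443]
```

```bash
python3 -m pendant '[[0.9,0,0.5,-0.1,0.1,0.24,1],[0.9,0,0.5,-0.1,0.1,0.24,1],[0.9,0,0.5,-0.1,0.1,0.24,1],[0.9,0,0.5,-0.1,0.1,0.24,1],[0.9,0,0.5,-0.1,0.1,0.24,1]]'
python3 - <<'E'
from plan import *
n=disc(0).apply([0,0,1]);tcp=CC+n*.049
tgt(tcp+n*.13,tool(-.4*np.pi))
E
```

```text
clock: 2.6
position: [0.4525, 0.0558, 0.5494]
tcp_rot: [0.02, 0.916, 0.372, 0.146]
contact_force: [0.2, 0.4, -0.1]
grip_width: 0.999
gripper_force: 0.0
rows [0.133, -0.494, 1.509, -0.083, 0.082, 0.196]
```

```bash
python3 -m pendant '[[0.1,-0.35,0.9,-0.083,0.082,0.196,0.6],[0.1,-0.35,0.9,-0.083,0.082,0.196,0.6],[0.1,-0.35,0.9,-0.083,0.082,0.196,0.6],[0.1,-0.35,0.9,-0.083,0.082,0.196,0.6],[0.1,-0.35,0.9,-0.083,0.082,0.196,0.6]]'
python3 - <<'E'
from plan import *
n=disc(0).apply([0,0,1]);tcp=CC+n*.049
print(get_state()['joints'].round(2))
tgt(tcp+n*.1,tool(-.4*np.pi))
E
```

```text
clock: 3.02
position: [0.4667, 0.1321, 0.3704]
tcp_rot: [0.037, 0.952, 0.166, 0.255]
contact_force: [-0.0, -0.8, 0.7]
grip_width: 0.664
gripper_force: 0.0
[ 0.2  -0.2   1.89 -0.11  0.93  1.47]
rows [-0.128, -0.223, 0.717, -0.001, 0.001, 0.002]
```

```bash
python3 -m pendant '[[-0.13,-0.22,0.72,0,0,0,0.6],[-0.13,-0.22,0.72,0,0,0,0.6],[-0.13,-0.22,0.72,0,0,0,0.6],[-0.13,-0.22,0.72,0,0,0,0.6],[-0.13,-0.22,0.72,0,0,0,0.6]]'
python3 - <<'E'
from plan import *
from fit import fit
print(get_state()['joints'].round(2),get_state()['position'])
n=disc(0).apply([0,0,1]);tcp=CC+n*.049
tgt(tcp,tool(-.4*np.pi))
p,d=capture("side");cv2.imwrite("pics/s1.png",cv2.resize(p[60:260,160:400,::-1],None,fx=3,fy=3))
E
```

```text
clock: 3.43
position: [0.5032, 0.1655, 0.2222]
tcp_rot: [0.038, 0.953, 0.169, 0.249]
contact_force: [-0.5, -0.3, -0.7]
grip_width: 0.6
gripper_force: 0.0
[ 0.27  0.06  2.06 -0.24  0.54  1.67] [0.50316172 0.16549514 0.22222316]
rows [0.025, -0.003, 0.481, -0.001, 0.006, 0.005]
```

View pics/s1.png

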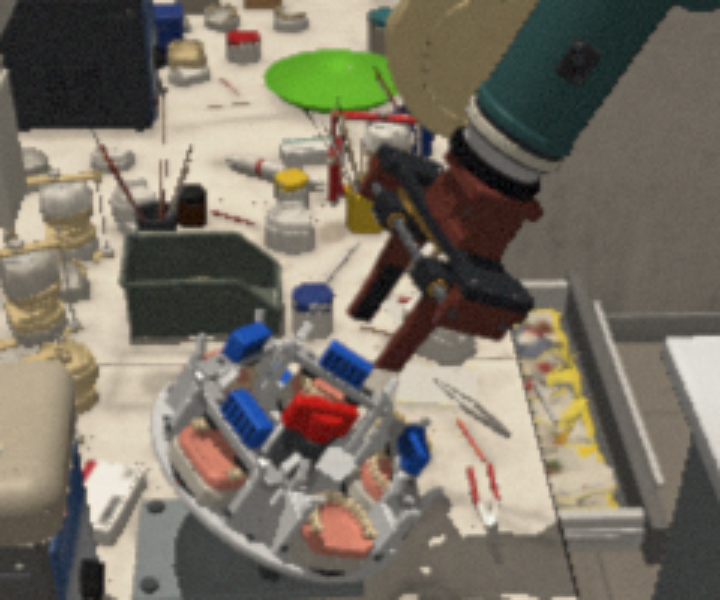

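The gripper, with fingers at (370,300)/(395,360), is lined up above the red wing at (320,418) along the disc normal. I'll descend and grip.

```bash
python3 -m pendant '[[0.02,0,0.1,0,0,0,0.6],[0.02,0,0.2,0,0,0,0.6],[0.02,0,0.3,0,0,0,0.6],[0.02,0,0.4,0,0,0,0.6],[0.02,0,0.48,0,0,0,0.6]]'
python3 -m pendant '[[0,0,0,0,0,0,0.6],[0,0,0,0,0,0,0],[0,0,0,0,0,0,0],[0,0,0,0,0,0,0],[0,0,0,0,0,0,0]]' 40
python3 - <<'E'
from plan import *
print(get_state()['joints'].round(2))
n=disc(0).apply([0,0,1]);tcp=CC+n*.049
tgt(tcp,tool(-.4*np.pi));tgt(tcp,tool(-.2*np.pi))
E
```

```text
clock: 3.9
position: [0.5595, 0.1681, 0.1494]
tcp_rot: [0.038, 0.951, 0.167, 0.257]
contact_force: [-0.8, -0.6, 0.7]
grip_width: 0.601
gripper_force: 0.0
clock: 4.32
position: [0.5577, 0.1684, 0.1492]
tcp_rot: [0.038, 0.951, 0.168, 0.256]
contact_force: [-1.3, 0.3, 0.2]
grip_width: 0.334
gripper_force: 0.0
[ 0.25  0.26  2.06 -0.34  0.32  1.77]
rows [-0.035, -0.014, 0.029, -0.0, 0.0, 0.004]
rows [-0.035, -0.014, 0.029, -0.0, -0.0, -0.296]
```

```bash
python3 -m pendant '[[-0.035,-0.01,0.03,0,0,0,0.34],[-0.035,-0.01,0.03,0,0,0,0.34],[-0.035,-0.01,0.03,0,0,0,0.34],[-0.035,-0.01,0.03,0,0,0,0.2],[-0.035,-0.01,0.03,0,0,0,0]]' 40
python3 -m pendant '[[0,0,0,0,0,0,0],[0,0,0,0,0,0,0],[0,0,0,0,0,0,0],[0,0,0,0,0,0,0],[0,0,0,0,0,0,0]]' 40
python3 - <<'E'
from plan import *
print(get_state()['joints'].round(2))
n=disc(0).apply([0,0,1]);tcp=CC+n*.049
tgt(tcp,tool(-.4*np.pi))
print(disc(0).inv().apply(get_state()['position']-CC))
E
```

```text
clock: 4.73
position: [0.5541, 0.1678, 0.1394]
tcp_rot: [0.038, 0.952, 0.168, 0.255]
contact_force: [-4.0, -1.5, 7.7]
grip_width: 0.227
gripper_force: 3.4
clock: 5.15
position: [0.5536, 0.1693, 0.1391]
tcp_rot: [0.037, 0.951, 0.168, 0.255]
contact_force: [-7.0, 8.9, 5.6]
grip_width: 0.158
gripper_force: 45.4
[ 0.25  0.27  2.08 -0.38  0.3   1.8 ]
rows [0.004, 0.004, -0.005, -0.001, 0.001, 0.004]
[-0.00097402  0.00046185  0.0480429 ]
```

```bash
python3 -m pendant '[[0,0,0,0,0,-0.05,0],[0,0,0,0,0,-0.1,0],[0,0,0,0,0,-0.15,0],[0,0,0,0,0,-0.2,0],[0,0,0,0,0,-0.25,0]]' 50
python3 -m pendant '[[0,0,0,0,0,-0.05,0],[0,0,0,0,0,-0.1,0],[0,0,0,0,0,-0.15,0],[0,0,0,0,0,-0.2,0],[0,0,0,0,0,-0.25,0]]' 50
python3 - <<'E'
from plan import *
n=disc(0).apply([0,0,1]);tcp=CC+n*.048
print(get_state()['joints'].round(2))
tgt(tcp,tool(0))
E
```

```text
clock: 5.57
position: [0.5531, 0.1701, 0.1388]
tcp_rot: [0.101, 0.875, 0.411, 0.237]
contact_force: [-8.9, 17.5, 2.9]
grip_width: 0.153
gripper_force: 54.3
clock: 5.98
position: [0.5523, 0.1705, 0.1383]
tcp_rot: [0.159, 0.738, 0.624, 0.202]
contact_force: [-10.9, 21.2, 3.4]
grip_width: 0.156
gripper_force: 54.3
[ 0.25  0.27  2.08 -0.37  0.29  0.75]
rows [-0.006, 0.014, 0.0, -0.002, -0.002, -0.094]
```

```bash
python3 -m pendant '[[0.01,0,0,0,0,-0.04,0],[0.01,0,0,0,0,-0.07,0],[0.01,0,0,0,0,-0.096,0],[0.01,0,0,0,0,-0.096,0],[0.01,0,0,0,0,-0.096,0]]' 50
python3 -m pendant '[[0,0,0,0,0,0,0.3],[0,0,0,0,0,0,0.3],[0,0,0,0,0,0,0.3],[0,0,0,0,0,0,0.3],[0,0,0,0,0,0,0.3]]'
python3 - <<'E'
from plan import *
from fit import fit
n=disc(0).apply([0,0,1])
print(get_state()['contact_force'],get_state()['joints'].round(2))
tgt(CC+n*.048,tool(0))
for k in("top","side"):
    p,d=capture(k);fit(k,p,d)
E
```

```text
clock: 6.4
position: [0.5518, 0.1706, 0.1381]
tcp_rot: [0.178, 0.674, 0.693, 0.184]
contact_force: [-10.3, 8.7, 3.2]
grip_width: 0.157
gripper_force: 54.2
clock: 6.82
position: [0.5497, 0.1695, 0.1369]
tcp_rot: [0.178, 0.675, 0.693, 0.182]
contact_force: [-14.7, 4.3, 7.3]
grip_width: 0.302
gripper_force: 6.7
[-14.74732576   4.29326846   7.32427663] [ 0.25  0.27  2.08 -0.38  0.3   0.56]
rows [-0.004, 0.027, 0.0, -0.005, 0.0, -0.0]
top c [0.5792 0.1681] yaw 1.37 resid mm [[0.2, 0.2], [-0.2, -0.3], [-0.0, 0.6], [0.0, -0.5]] h [0.0807 0.0806 0.0809 0.0807] ang [ -35.8   35.9 -108.1  108.1]
side c [0.5775 0.1724] yaw 1.68 resid mm [[-0.2, 0.4], [-0.3, -0.1], [0.5, -0.3]] h [0.0804 0.0804 0.0799] ang [-35.8  36.1 107.8]
knob top 36 ((-3.403813362121582, 9.259346008300781), (48.242130279541016, 16.11463737487793), 72.57923126220703) 0.07657465636549032
```

```bash
python3 -m pendant '[[0,0.027,0,0,0,0,0.6],[0,0.027,0,0,0,0,0.6],[0,0.027,0,0,0,0,0.6],[0,0.027,0,0,0,0,0.6],[0,0.027,0,0,0,0,0.6]]'
python3 - <<'E'
from plan import *
n=disc(0).apply([0,0,1])
print(get_state()['contact_force'])
tgt(CC+n*.048,tool(0))
E
```

```text
clock: 7.33
position: [0.5611, 0.1704, 0.1434]
tcp_rot: [0.181, 0.674, 0.692, 0.186]
contact_force: [-0.1, -2.7, 6.6]
grip_width: 0.59
gripper_force: 2.7
[-0.14153139 -2.66912018  6.58770124]
rows [-0.007, -0.038, 0.0, 0.001, -0.001, -0.0]
```

```bash
python3 -m pendant '[[-0.005,-0.035,0,0,0,0,0.6],[-0.005,-0.035,0,0,0,0,0.6],[-0.005,-0.035,-0.1,0,0,0,0.6],[-0.005,-0.035,-0.25,0,0,0,0.6],[-0.005,-0.035,-0.4,0,0,0,0.6]]'
python3 -m pendant '[[0,0,-0.2,0,0,0,0.6],[0,0,-0.4,0,0,0,0.6],[0,0,-0.6,0,0,0,0.6],[0,0,-0.6,0,0,0,0.6],[0,0,-0.6,0,0,0,0.6]]'
python3 - <<'E'
from plan import *
from fit import fit
s=get_state();print(s['contact_force'],s['position'],s['joints'].round(2))
for k in("top","side"):
    p,d=capture(k);c,yaw,C,M,ok=fit(k,p,d)
    m=ok&(C[...,1]<.03)
    b=M['blue']&m&(C[...,2]>.033)
    if b.sum()>20: print('bar grip',cv2.minAreaRect((C[b][:,:2]*1000).astype(np.float32)),np.median(C[b][:,2]))
tgt([.5825,-.0512,.15],down(28))
E
```

```text
clock: 7.75
position: [0.5121, 0.1676, 0.2071]
tcp_rot: [0.178, 0.674, 0.693, 0.184]
contact_force: [-0.2, 0.1, -0.0]
grip_width: 0.599
gripper_force: 0.0
clock: 8.17
position: [0.454, 0.1668, 0.3147]
tcp_rot: [0.181, 0.673, 0.692, 0.187]
contact_force: [-0.1, -0.3, -0.6]
grip_width: 0.599
gripper_force: 0.0
[-0.14828041 -0.2886455  -0.55238521] [0.45397165 0.16680673 0.31474094] [ 0.32 -0.14  1.99 -0.2   0.79  0.4 ]
top c [0.5786 0.1685] yaw 1.75 resid mm [[0.3, -0.2], [-0.4, -0.1], [-0.1, 1.1], [0.1, -0.9]] h [0.0806 0.0801 0.0806 0.0799] ang [ -36.    36.1 -108.3  108.1]
knob top 181 ((-0.7106895446777344, -0.02500152587890625), (30.782154083251953, 57.75891876220703), 19.21274185180664) 0.07620867823402216
bar grip ((582.2623901367188, -51.13379669189453), (15.266716957092285, 41.30823516845703), 27.414255142211914) 0.040483343333286514
side c [0.5774 0.1729] yaw 1.03 resid mm [[0.0, -0.7], [0.7, 0.8], [-0.7, -0.4], [-0.1, 0.3]] h [0.0803 0.0798 0.0804 0.0804] ang [ -36.3 -107.7   36.1  108. ]
knob top 110 ((-0.0727548599243164, 1.2595291137695312), (31.345829010009766, 54.17300033569336), 20.51689910888672) 0.075831963532765
rows [-1.104, 0.136, 1.005, 0.244, 0.057, -0.215]
```

```bash
sed -i 's/CC=np.array(\[.5785,.1695,.098\])/CC=np.array([.577,.1705,.098])/' plan.py
python3 - <<'E'
from plan import *
tgt([.54,-.04,.30],down(28))
E
```

```text
rows [-1.042, 0.325, 0.25, 0.244, 0.057, -0.215]
```

```bash
python3 -m pendant '[[-0.95,0.33,0.25,0.244,0.057,-0.215,0.6],[-0.95,0.33,0.25,0.244,0.057,-0.215,0.6],[-0.95,0.33,0.25,0.244,0.057,-0.215,0.6],[-0.95,0.33,0.25,0.244,0.057,-0.215,0.6],[-0.95,0.33,0.25,0.244,0.057,-0.215,0.6]]'
python3 - <<'E'
from plan import *
s=get_state();print(s['joints'].round(2))
tgt([.582,-.05,.15],down(28));tgt([.582,-.05,.012],down(28))
E
```

```text
clock: 8.68
position: [0.5208, 0.0185, 0.301]
tcp_rot: [0.054, 0.571, 0.818, 0.053]
contact_force: [0.8, -0.1, -0.6]
grip_width: 0.601
gripper_force: 0.0
[-0.13  0.09  1.68  0.05  1.22 -0.49]
rows [-0.406, 0.054, 0.783, 0.07, 0.018, -0.065]
rows [-0.387, -0.048, 1.465, 0.07, 0.018, -0.065]
```

```bash
python3 -m pendant '[[-0.2,0.05,0.1,0.07,0.018,-0.065,0.6],[-0.4,0.054,0.3,0.07,0.018,-0.065,0.6],[-0.406,0.054,0.78,0.07,0.018,-0.065,0.6],[-0.406,0.054,0.78,0.07,0.018,-0.065,0.6],[-0.406,0.054,0.78,0.07,0.018,-0.065,0.6]]'
python3 -m pendant '[[0,0,0,0,0,0,0.6],[0,0,0,0,0,0,0.6],[0,0,0,0,0,0,0.6],[0,0,0,0,0,0,0.6],[0,0,0,0,0,0,0.6]]'
python3 - <<'E'
from plan import *
s=get_state();print(s['joints'].round(2))
tgt([.582,-.05,.013],down(28))
p,d=capture("top");cv2.imwrite("pics/t2.png",cv2.resize(p[120:260,270:450,::-1],None,fx=4,fy=4))
E
```

```text
clock: 9.1
position: [0.5814, -0.0504, 0.146]
tcp_rot: [-0.001, 0.518, 0.855, -0.0]
contact_force: [-0.7, -0.2, -0.3]
grip_width: 0.6
gripper_force: 0.0
clock: 9.52
position: [0.5843, -0.0493, 0.1552]
tcp_rot: [0.005, 0.517, 0.856, 0.002]
contact_force: [-0.7, 0.1, 0.7]
grip_width: 0.604
gripper_force: 0.0
[-0.2   0.4   1.63 -0.    1.1  -0.69]
rows [0.007, -0.017, 0.711, 0.004, 0.003, -0.002]
```

View pics/t2.png

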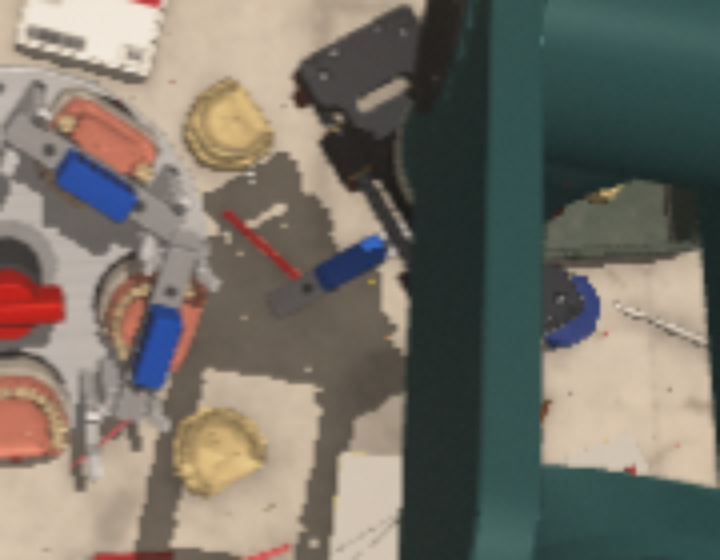

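The bar grip is at (350,262) in the crop. It lies undisturbed under the gripper, which looks displaced only by parallax. I'll go down and grip.

```bash
python3 -m pendant '[[0,-0.015,0.15,0,0,0,0.6],[0,-0.015,0.3,0,0,0,0.6],[0,-0.015,0.45,0,0,0,0.6],[0,-0.015,0.6,0,0,0,0.6],[0,-0.015,0.71,0,0,0,0.6]]'
python3 -m pendant '[[0,0,0,0,0,0,0.6],[0,0,0,0,0,0,0.6],[0,0,0,0,0,0,0.6],[0,0,0,0,0,0,0.6],[0,0,0,0,0,0,0.6]]'
python3 - <<'E'
from plan import *
tgt([.582,-.05,.013],down(28))
E
```

```text
clock: 9.98
position: [0.5815, -0.0508, 0.0105]
tcp_rot: [0.004, 0.517, 0.856, 0.001]
contact_force: [-0.6, 0.7, 0.1]
grip_width: 0.601
gripper_force: 0.0
clock: 10.4
position: [0.583, -0.0513, 0.013]
tcp_rot: [0.005, 0.517, 0.856, 0.002]
contact_force: [-0.9, -0.0, 0.5]
grip_width: 0.602
gripper_force: 0.0
rows [0.008, -0.001, 0.0, 0.004, 0.003, -0.002]
```

```bash
python3 -m pendant '[[0,0,0,0,0,0,0],[0,0,0,0,0,0,0],[0,0,0,0,0,0,0],[0,0,0,0,0,0,0],[0,0,0,0,0,0,0]]' 35
python3 -m pendant '[[0,0,0,0,0,0,0],[0,0,0,0,0,0,0],[0,0,0,0,0,0,0],[0,0,0,0,0,0,0],[0,0,0,0,0,0,0]]' 35
python3 -m pendant '[[0,0,-0.1,0,0,0,0],[0,0,-0.3,0,0,0,0],[0,0,-0.5,0,0,0,0],[0,0,-0.7,0,0,0,0],[0,0,-0.9,0,0,0,0]]' 35
python3 - <<'E'
from plan import *
n=disc(0).apply([0,0,1])
home=CC+disc(0).apply([-.088,0,.039+.013])  # TCP 13 mm above bar origin
print('home tcp',home)
tgt([.46,.10,.30],tool(0));tgt(home+n*.1,tool(0))
E
```

```text
clock: 10.82
position: [0.5815, -0.051, 0.0111]
tcp_rot: [0.003, 0.517, 0.856, 0.001]
contact_force: [0.4, 0.0, -0.1]
grip_width: 0.263
gripper_force: 0.0
clock: 11.23
position: [0.5814, -0.0511, 0.011]
tcp_rot: [0.003, 0.517, 0.856, 0.001]
contact_force: [-0.6, -0.2, 1.0]
grip_width: 0.205
gripper_force: 35.0
clock: 11.65
position: [0.5795, -0.0505, 0.1924]
tcp_rot: [0.003, 0.517, 0.856, 0.001]
contact_force: [0.5, -0.0, -1.8]
grip_width: 0.205
gripper_force: 35.0
home tcp [0.47482716 0.16773528 0.09903332]
rows [0.942, -0.176, -0.542, -0.243, -0.056, 0.213]
rows [1.32, -0.18, 0.028, -0.243, -0.056, 0.213]
```

```bash
python3 -m pendant '[[0.1,-0.1,-0.2,-0.03,0,0.03,0],[0.25,-0.17,-0.4,-0.1,-0.02,0.09,0],[0.5,-0.18,-0.54,-0.15,-0.03,0.13,0],[0.7,-0.18,-0.54,-0.2,-0.045,0.175,0],[0.9,-0.18,-0.54,-0.243,-0.056,0.213,0]]' 35
python3 - <<'E'
from plan import *
n=disc(0).apply([0,0,1])
home=CC+disc(0).apply([-.088,0,.05])
tgt(home+n*.12,tool(0))
E
```

```text
clock: 12.07
position: [0.4778, 0.0662, 0.2974]
tcp_rot: [0.154, 0.654, 0.723, 0.158]
contact_force: [-0.2, 1.0, -1.4]
grip_width: 0.204
gripper_force: 35.0
rows [0.535, -0.438, 0.315, -0.037, -0.009, 0.033]
```

```bash
python3 -m pendant '[[0.15,-0.15,0,-0.037,-0.009,0.033,0],[0.3,-0.3,0,-0.037,-0.009,0.033,0],[0.45,-0.44,0.1,-0.037,-0.009,0.033,0],[0.535,-0.44,0.3,-0.037,-0.009,0.033,0],[0.535,-0.44,0.315,-0.037,-0.009,0.033,0]]' 35
python3 -m pendant '[[0,0,0,0,0,0,0],[0,0,0,0,0,0,0],[0,0,0,0,0,0,0],[0,0,0,0,0,0,0],[0,0,0,0,0,0,0]]' 35
python3 - <<'E'
from plan import *
n=disc(0).apply([0,0,1])
home=CC+disc(0).apply([-.088,0,.05])
s=get_state();print(s['joints'].round(2))
tgt(home+n*.05,tool(0))
for k in("side","top"):
    p,d=capture(k);np.savez(k+"3.npz",p=p,d=d)
    C=cloud(k,d);M=masks(p)
    q=disc(0).inv().apply(C.reshape(-1,3)-CC).reshape(C.shape)
    # held bar steel / grip in tool frame
    r=rot(s['tcp_rot']);t=r.inv().apply(C.reshape(-1,3)-s['position']).reshape(C.shape)
    near=(d>0)&(abs(t[...,0])<.075)&(abs(t[...,1])<.02)&(t[...,2]>-.012)&(t[...,2]<.02)
    P=t[near]*1000
    print(k,len(P),np.percentile(P,[1,50,99],axis=0).round(1).tolist() if len(P) else '')
    I=p[100:280,180:400] if k=="side" else p[140:270,210:350]
    cv2.imwrite(f"pics/{k}3.png",cv2.resize(I[:,:,::-1],None,fx=3.2,fy=3.2))
E
```

```text
clock: 12.48
position: [0.4112, 0.1671, 0.1959]
tcp_rot: [0.176, 0.671, 0.697, 0.181]
contact_force: [0.3, -0.9, -1.1]
grip_width: 0.204
gripper_force: 35.0
clock: 12.9
position: [0.4157, 0.1646, 0.2001]
tcp_rot: [0.178, 0.672, 0.695, 0.183]
contact_force: [-0.4, -0.0, -0.3]
grip_width: 0.205
gripper_force: 35.0
[ 0.36 -0.03  2.23 -0.36  0.48  0.61]
rows [0.007, 0.006, 0.345, -0.003, -0.0, 0.003]
side 189 [[-51.0, -16.0, -11.5], [24.4, 8.8, -4.9], [58.2, 18.9, 9.1]]
top 149 [[-56.8, -7.0, -7.1], [-40.0, 4.5, -4.2], [54.7, 12.0, 5.0]]
```

View pics/side3.png

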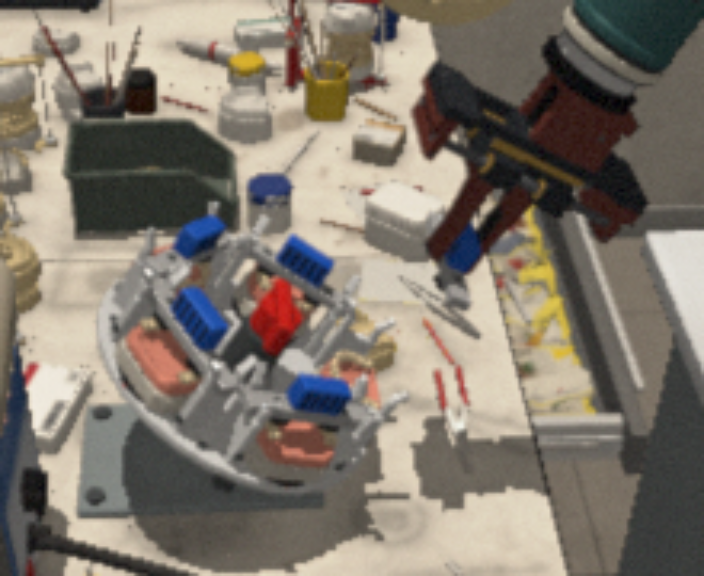

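The bar is level and centred in the fingers, with its grip at (463,245) in the crop, and it is above the front station (slots near (290,400)). Wrist joint 5 may get near its limit, so I'll descend in stages.

```bash
python3 -m pendant '[[0.007,0,0.07,0,0,0,0],[0.007,0,0.14,0,0,0,0],[0.007,0,0.21,0,0,0,0],[0.007,0,0.28,0,0,0,0],[0.007,0,0.345,0,0,0,0]]' 35
python3 -m pendant '[[0,0,0,0,0,0,0],[0,0,0,0,0,0,0],[0,0,0,0,0,0,0],[0,0,0,0,0,0,0],[0,0,0,0,0,0,0]]' 35
python3 - <<'E'
from plan import *
n=disc(0).apply([0,0,1])
home=CC+disc(0).apply([-.088,0,.05])
s=get_state();print(s['joints'].round(3),disc(0).inv().apply(s['position']-home).round(4))
tgt(home+n*.02,tool(0))
t=0
for k in("side","top"):
    p,d=capture(k);C=cloud(k,d);M=masks(p)
    q=disc(0).inv().apply(C.reshape(-1,3)-CC).reshape(C.shape)
    m=M['blue']&(d>0)&(abs(q[...,0]+.088)<.03)&(abs(q[...,1])<.04)&(q[...,2]>.08)&(q[...,2]<.15)
    P=q[m]*1000;print(k,len(P),P.min(0).round(1),P.max(0).round(1)) if len(P) else print(k,'none')
E
```

```text
clock: 13.42
position: [0.4495, 0.1673, 0.1387]
tcp_rot: [0.178, 0.672, 0.695, 0.182]
contact_force: [0.8, 0.0, -1.8]
grip_width: 0.206
gripper_force: 35.0
clock: 13.83
position: [0.4488, 0.1677, 0.1395]
tcp_rot: [0.178, 0.672, 0.695, 0.183]
contact_force: [-0.7, 1.3, -1.2]
grip_width: 0.202
gripper_force: 35.0
[ 0.33   0.157  2.259 -0.575  0.271  0.817] [-0.0023  0.0006  0.0501]
rows [-0.003, 0.013, 0.15, -0.004, -0.001, 0.003]
side 85 [-97.   -7.7 107.5] [-79.5  26.8 131.7]
top none
```

```bash
python3 -m pendant '[[-0.005,0.005,0.03,0.02,0,0,0],[-0.005,0.005,0.06,0.042,0,0,0],[-0.005,0.005,0.09,0.042,0,0,0],[-0.005,0.005,0.12,0.042,0,0,0],[-0.005,0.005,0.15,0.042,0,0,0]]' 35
python3 -m pendant '[[0,0,0,0,0,0,0],[0,0,0,0,0,0,0],[0,0,0,0,0,0,0],[0,0,0,0,0,0,0],[0,0,0,0,0,0,0]]' 35
python3 - <<'E'
from plan import *
home=CC+disc(0).apply([-.088,0,.05])
s=get_state();print(s['joints'].round(3),disc(0).inv().apply(s['position']-home).round(4))
E
```

```text
clock: 14.35
position: [0.4641, 0.1668, 0.1126]
tcp_rot: [0.148, 0.679, 0.703, 0.151]
contact_force: [-0.5, -2.0, -1.0]
grip_width: 0.204
gripper_force: 35.0
clock: 14.77
position: [0.464, 0.167, 0.1131]
tcp_rot: [0.148, 0.679, 0.703, 0.151]
contact_force: [-0.4, -0.1, -0.9]
grip_width: 0.202
gripper_force: 35.0
[ 0.288  0.232  2.195 -0.346  0.319  0.561] [-0.0023 -0.0004  0.0196]
```

```bash
python3 - <<'E'
from plan import *
home=CC+disc(0).apply([-.0885,0,.05])
n=disc(0).apply([0,0,1])
tgt(home+n*.008);tgt(home)
E
```

```text
rows [0.002, 0.015, 0.057, 0.0, 0.0, 0.0]
rows [0.002, 0.019, 0.097, 0.0, 0.0, 0.0]
```

```bash
python3 -m pendant '[[0,0.008,0,0,0,0,0],[0,0.012,0.015,0,0,0,0],[0,0.014,0.03,0,0,0,0],[0,0.014,0.045,0,0,0,0],[0,0.015,0.057,0,0,0,0]]' 35
python3 -m pendant '[[0,0,0,0,0,0,0],[0,0,0,0,0,0,0],[0,0,0,0,0,0,0],[0,0,0,0,0,0,0],[0,0,0,0,0,0,0]]' 35
python3 - <<'E'
from plan import *
home=CC+disc(0).apply([-.088,0,.05])
s=get_state();print(disc(0).inv().apply(s['position']-home).round(4),disc(0).inv().apply(s['contact_force']).round(1))
E
```

```text
clock: 15.18
position: [0.4714, 0.1671, 0.1033]
tcp_rot: [0.148, 0.679, 0.703, 0.151]
contact_force: [-1.8, 0.6, -0.9]
grip_width: 0.201
gripper_force: 35.0
clock: 15.6
position: [0.4713, 0.1671, 0.1037]
tcp_rot: [0.148, 0.679, 0.703, 0.151]
contact_force: [-1.3, -0.8, -3.6]
grip_width: 0.203
gripper_force: 35.0
[-0.0008 -0.0005  0.0078] [-2.9 -0.8 -2.4]
```

```bash
python3 -m pendant '[[0,0,0.01,0,0,0,0],[0,0,0.02,0,0,0,0],[0,0.002,0.03,0,0,0,0],[0,0.002,0.035,0,0,0,0],[0,0.002,0.035,0,0,0,0]]' 35
python3 - <<'E'
from plan import *
home=CC+disc(0).apply([-.088,0,.05])
s=get_state();print(disc(0).inv().apply(s['position']-home).round(4),disc(0).inv().apply(s['contact_force']).round(1))
p,d=capture("side");cv2.imwrite("pics/s4.png",cv2.resize(p[130:250,200:360,::-1],None,fx=5,fy=5,interpolation=cv2.INTER_CUBIC))
E
```

```text
clock: 16.02
position: [0.4747, 0.1674, 0.0981]
tcp_rot: [0.148, 0.679, 0.703, 0.151]
contact_force: [-8.9, -0.6, 12.3]
grip_width: 0.205
gripper_force: 35.0
[-0.0006 -0.0004  0.0013] [-1.5 -0.4 15.1]
```

View pics/s4.png

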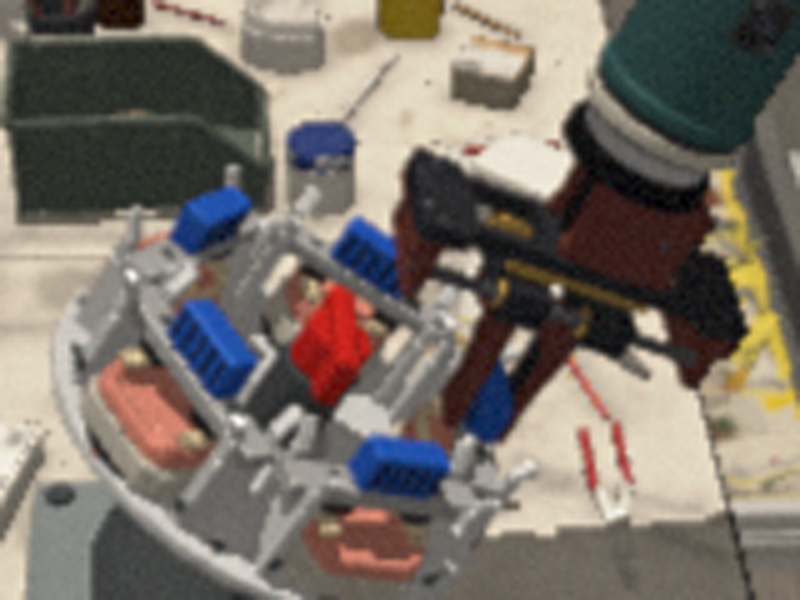

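The fingers hold the blue grip at (490,405), and the steel is down in the fork slots near (480,460), with 15 N along the normal, so it is on the floors. I'll relieve the load and release.

```bash
python3 -m pendant '[[0,0,-0.008,-0.02,0,0,0],[0,0,-0.008,-0.02,0,0,0],[0,0,-0.008,-0.02,0,0,0.4],[0,0,-0.008,-0.02,0,0,0.4],[0,0,-0.008,-0.02,0,0,0.4]]'
python3 -m pendant '[[0,0,0,0,0,0,0.45],[0,0,0,0,0,0,0.45],[0,0,0,0,0,0,0.45],[0,0,0,0,0,0,0.45],[0,0,0,0,0,0,0.45]]'
python3 - <<'E'
from plan import *
home=CC+disc(0).apply([-.088,0,.05])
s=get_state();print(s['joints'].round(2),disc(0).inv().apply(s['position']-home).round(4),disc(0).inv().apply(s['contact_force']).round(1))
n=disc(0).apply([0,0,1])
tgt(s['position']+n*.12)
E
```

```text
clock: 16.48
position: [0.476, 0.1679, 0.0999]
tcp_rot: [0.162, 0.676, 0.699, 0.167]
contact_force: [0.8, -0.2, -0.0]
grip_width: 0.38
gripper_force: 0.0
clock: 16.9
position: [0.4744, 0.1673, 0.0992]
tcp_rot: [0.162, 0.676, 0.7, 0.166]
contact_force: [0.4, 0.3, 0.5]
grip_width: 0.449
gripper_force: 0.0
[ 0.29  0.28  2.22 -0.57  0.22  0.79] [-0.0003 -0.0004  0.0023] [0.6 0.2 0.2]
rows [0.001, -0.033, -0.599, 0.0, 0.0, 0.0]
```

```bash
python3 -m pendant '[[0,-0.005,-0.08,0,0,0,0.45],[0,-0.01,-0.2,0,0,0,0.45],[0,-0.02,-0.35,0,0,0,0.45],[0,-0.03,-0.5,0,0,0,0.45],[0,-0.033,-0.6,0,0,0,0.45]]'
python3 -m pendant '[[0,0,-0.2,0,0,0,0.45],[0,0,-0.4,0,0,0,0.45],[0,0,-0.6,0,0,0,0.45],[0,0,-0.7,0,0,0,0.45],[0,0,-0.7,0,0,0,0.45]]'
python3 - <<'E'
from plan import *
from fit import fit
for k in("side","top"):
    p,d=capture(k);c,yaw,C,M,ok=fit(k,p,d)
    A=R.from_euler('ZY',[yaw,-30],degrees=True);q=A.inv().apply(C.reshape(-1,3)-[*c,.098]).reshape(C.shape)
    for a in range(5):
        t=R.from_euler('z',-72*a,degrees=True).apply(q.reshape(-1,3)).reshape(q.shape)*1000
        m=M['blue']&ok&(abs(t[...,0]+88)<25)&(abs(t[...,1])<35)&(t[...,2]>74)
        P=t[m];print(k,a,len(P),[x.round(1).tolist() for x in np.percentile(P,[3,50,97],axis=0)] if len(P) else '')
        m=(d>0)&(p.max(-1)<999)&(abs(t[...,0]+88)<7)&(abs(t[...,1])<70)&(t[...,2]>50)&(t[...,2]<60)
        P=t[m];print('   steel',len(P),np.percentile(P,[2,98],axis=0).round(1).tolist() if len(P) else '')
    I=p[120:260,190:350] if k=="side" else p[140:260,210:350]
    cv2.imwrite(f"pics/{k}5.png",cv2.resize(I[:,:,::-1],None,fx=4,fy=4,interpolation=cv2.INTER_CUBIC))
E
python3 -c "
import cv2,numpy as np
a=cv2.imread('pics/side5.png');b=cv2.imread('pics/top5.png')
f=lambda x:cv2.resize(x,(400,400));cv2.imwrite('pics/fin.png',np.hstack([f(a),f(b)]))"
```

```text
clock: 17.32
position: [0.4129, 0.1657, 0.2048]
tcp_rot: [0.162, 0.676, 0.7, 0.166]
contact_force: [0.7, -0.3, 0.8]
grip_width: 0.449
gripper_force: 0.0
clock: 17.73
position: [0.3518, 0.1649, 0.3333]
tcp_rot: [0.164, 0.675, 0.699, 0.17]
contact_force: [0.4, 0.7, -0.1]
grip_width: 0.453
gripper_force: 0.0
side c [0.5773 0.1732] yaw 1.01 resid mm [[1.0, -0.4], [0.5, -0.4], [-1.5, -0.6], [-0.2, 0.9], [0.2, 0.4]] h [0.08   0.0795 0.0805 0.0805 0.0805] ang [ -35.8 -107.6   36.3  179.4  107.8]
knob top 106 ((0.2569432258605957, 0.1576976776123047), (58.28407287597656, 27.82097625732422), 71.9664306640625) 0.0760897192012725
side 0 71 [[-95.2, -16.2, 74.5], [-85.5, 3.9, 80.0], [-80.0, 20.2, 82.0]]
   steel 84 [[-94.1, -55.3, 51.2], [-81.2, 53.9, 59.1]]
side 1 67 [[-93.1, -19.5, 74.2], [-84.0, -0.2, 79.1], [-80.0, 17.6, 82.1]]
   steel 124 [[-94.3, -41.0, 50.3], [-81.3, 50.9, 59.3]]
side 2 75 [[-96.6, -19.1, 75.3], [-87.4, -4.4, 79.8], [-80.3, 17.6, 82.1]]
   steel 82 [[-94.5, -53.8, 51.8], [-81.3, 54.1, 58.9]]
side 3 106 [[-94.6, -19.8, 74.4], [-90.0, -2.0, 80.1], [-79.4, 19.2, 82.2]]
   s
[... 465 characters left out ...]
9), 17.524381637573242) 0.07609508397025411
top 0 122 [[-96.6, -18.0, 75.5], [-87.7, 1.7, 80.0], [-80.7, 20.1, 82.7]]
   steel 188 [[-94.6, -54.1, 51.1], [-81.3, 54.5, 59.4]]
top 1 126 [[-94.5, -21.4, 74.8], [-87.2, -2.0, 80.3], [-80.5, 18.4, 82.8]]
   steel 156 [[-94.7, -55.6, 52.6], [-81.2, 55.0, 58.7]]
top 2 154 [[-96.3, -20.4, 74.8], [-88.9, -1.1, 80.3], [-80.6, 18.6, 83.0]]
   steel 179 [[-94.7, -54.9, 52.7], [-81.3, 55.1, 59.0]]
top 3 150 [[-95.3, -19.7, 76.5], [-88.5, 0.5, 80.2], [-80.4, 21.0, 83.2]]
   steel 189 [[-94.9, -53.8, 52.2], [-81.2, 55.1, 59.4]]
top 4 129 [[-94.7, -20.1, 76.7], [-86.5, 0.5, 80.0], [-79.2, 19.9, 83.1]]
   steel 150 [[-94.8, -55.6, 52.7], [-81.6, 54.2, 59.1]]
```

View pics/fin.png

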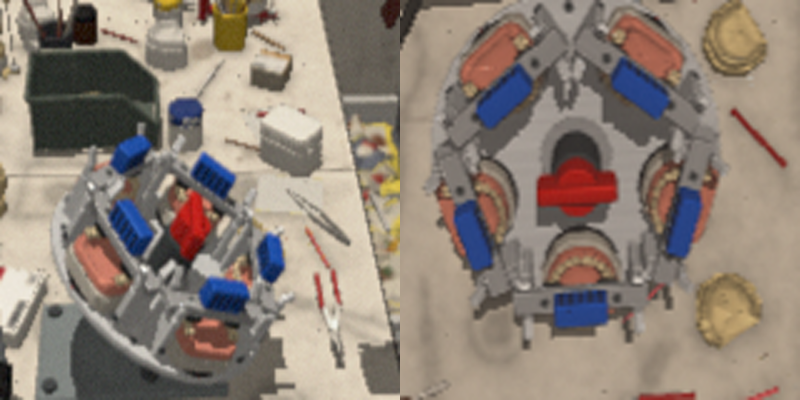

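In the final pictures the new bar lies across the front station, with its grip at (222,293) in the side half and (582,308) in the top half. Its grip top is 80 mm above the disc, the same as the other four as measured, and it is centred within about 2 mm. The disc is in its detent and the gripper is clear.

```bash
python3 -c "from rig import *; print(sign_off())"
```

```text
the job is handed in; nothing more can be done
None
```

The open station is clicked in at the front pointer and the spare bar is laid grip up, fully home in both slots and centred within about 2 mm; I let go, kept the arm clear of the pot, cast and tub, and handed the job in after about 18 s on the robot clock.

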